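# Stand the stove's wind guard back up

### The arm

A 6-joint arm with a two-finger parallel gripper is mounted at the origin on the work surface. World frame = base frame: x ahead of the robot, y to its left, z up, the work surface at z = 0. Lengths are in mm, angles in rad, forces in N, time in s.
With the tool pointing down it reaches from about 275 to 750 mm from the base axis. Payload 10.2 kg.
Tool frame: the origin (TCP) lies at the very end of the fingers, on their centre line; the grasp point (between the pads) lies 19 mm behind it (ctrl.hold_point_z is the distance from the TCP to the grasp point, in mm); z points along the fingers, y is the direction in which the jaws open and shut (so a half turn about z gives the same grasp; the last joint's range is limited). The gripper opens to 85 mm and grips with 20 to 120 N. Pads are 22 mm wide; open, the fingers measure 114 mm over their backs; the gripper's body (76 mm by 85 mm) begins 54 mm behind the grasp point. The pads swing forward as they close: fully open they stand 13 mm farther back than shut.
Start: joints at [-1.435, 0.313, 1.498, -0, 1.331, -0.223], TCP at [184.342, -491.578, 231.294] pointing down, gripper open.
Joint ranges: [-2.94, 2.94], [-0.97, 2.17], [0.19, 2.56], [-1.23, 4.37], [0.02, 3.11], [-2.88, 2.88]. Speed limits (rad/s): [2.39, 2.39, 3.01, 3.14, 3.14, 3.14].

### API

Orientations are given as a unit quaternion [w, x, y, z].
In Python, from rig import readout, cams, workorder, spotter, ctrl gives the robot as it stands.
- The arm moves only by the tool step_arm, never from a script. Its argument "plan" is text: rows parted by semicolons, each of 5 numbers parted by spaces: the shift along the tool's x, y, z in cm, then the turn about the tool's z in degrees, then the opening in per cent of the stroke, from 0 (shut) to 100 (fully open). In form: x y z twist gripper; .... A call has 1 to 10 rows; each row is the pose to reach, as a shift and turn from the pose commanded when the call began, along the tool's axes at that moment; what a row does not reach only later rows make up. A row lasts 1/10 s, in which the tool goes at most 50 mm and 8.59 degrees, less where a joint would pass 70% of its speed; a pose out of reach is approached as far as the arm can. A call with a gripper value outside its range is refused whole. The fingers move at their own pace and stop on an object; "grip_force" is the grip in N (left out, the last holds). Time passes only in rows, so rows that repeat a pose let the fingers close. It gives the time, the measured TCP pose, the force and the opening at its end, in the units of the state.
- readout.sense(): the state, without advancing time (a new reading comes with each control period).
- cams.capture(name): name is "scene" or "top" or "wrist"; returns (picture, depth): 420x560x3 uint8, red, green, blue; 420x560 float32, mm along the optical axis (not along the pixel's ray), 0 where there is no reading.
- cams.camera_info(name): a dict with "vfov" (degrees; the focal length in pixels is half the picture's height over the tangent of half this angle, whatever the lens; pixels are square), "cx", "cy" (the principal point, pixels), "k1" (the pictures are not rectified: a ray, as slopes to the right and down, at radius r is drawn at 1 + k1 r^2 times it, then the intrinsics apply), "rvec" (rotation vector, rad) and "tvec" (3), from world to camera coordinates, as OpenCV has them. Camera axes: x right, y down, z forward; pixel columns grow to the right and rows downward; lengths in mm; the calibration is good to about 2 mm. A picture is of the moment at which its call begins: read the wrist's pose just before it. camera_info takes no time and is no camera call; for the wrist camera it gives the pose at the moment of the call.
- workorder.finish_job(): hands the job in, once; it reports no verdict.
Trained networks look in the newest picture that a camera, given by its name, has taken for a name from the list of things; names that differ only in an ending like _2 or _b are one class to them, and where a whole thing is asked for, a point or a joint stands for the part that bears it (a point fixed in the world has none). Each returns a list of dicts, best first, with "conf" (0 to 1); they miss things now and then, are a little off and sometimes report something else, mostly with a low value. They report only what shows in the picture. A call takes as long as a camera call. They do not tell look-alikes from the thing itself.
- spotter.regions_of(camera, target): "pixels" (420x560 bool, what is visible of it) and "extent" ([centre column, centre row, width, height] in pixels, round what is visible of it).
The state is a dict: "time_s": time; "joints": joint angles; "dq": joint speeds; "tau": joint torques, N m; "eef_pos": TCP position; "ee_rot": TCP orientation; "force": force on the tool from outside, world axes, zero at the start; "wrist_torque": the same for the moment, N m; "grip_width": opening from 0.0 (shut) to 1.0 (fully open).
Only numpy, scipy, OpenCV 4.12 (cv2) and the standard library are available. Lean on these libraries where they do the work, as an engineer would, in place of code of your own. Each camera call takes 0.05 s, during which the arm holds its last target. There are 200 camera calls.

### The job

The blue wind guard has fallen on its back between the window and the stove. Using fingertips only, push its upright foot over so that the guard tips up and stands on its foot, then push the standing guard along the worktop until the end of its foot lies square against the stove's window side, centred on the stove. Never lift the guard off the worktop, and leave the kettle, cups, tin and coaster where they are.

Things in the scene. Friction and masses are not known exactly. Their poses are not given: they have to be found in the camera images.
- guard: Blue L-shaped wind guard, loose, about 0.7 kg: plate 220 wide x 110 x 4 mm with four dark slots, and square to it a foot 220 wide x 110 x 6 mm. Origin: outer corner of the bend (heel), mid-width, y along the heel. Lying at the start: plate flat on the worktop along -x (towards the robot), foot upright along +z, +x towards the stove. Standing: z level towards the stove, -x up
- guard_foot_end (a point): Middle of the free end of the foot, outer (under) face, 110 mm from the heel along the guard's z: 110 mm up at the start, on the worktop when standing. Pushed near here towards the stove, from the robot's side, the guard turns over its heel, which stays put; past about 35 degrees it falls onto its foot by itself
- guard_top (a point): Middle of the free end of the plate, back (robot-side) face, 110 mm from the heel along -x: on the worktop at the start, 110 mm up, above the heel, when standing. Pushed on the back face lower than about 70 mm the standing guard slides (3 to 6 N); pushed higher or much harder it may tip forwards
- stove: White single-burner gas stove, fixed: body 280 (x) x 300 (y) x 66 mm high, pan support up to 98 mm. Origin: bottom edge, mid-width, of the plain upright side that faces the robot and the window; the body runs from there along +x to the black knob. The guard's foot goes against the side at the origin (x = 0). Once tipped up, the foot's end is 40 to 90 mm short of it; guard up to 30 mm off centre and 0.15 rad askew
- kettle: Aluminium kettle with black bail handle, 170 mm across, spout reaching 130 mm from the axis, 190 mm high, loose, beside the stove; leave alone. Origin: centre of the underside
- cups: Stack of three orange plastic cups (one piece), 80 mm across, 112 mm high; leave alone. Origin: centre of the underside
- tin: Closed round steel tin with a green band, 94 mm across, 117 mm high; leave alone. Origin: centre of the underside
- coaster: Round wooden coaster, 100 mm across, 9 mm thick; leave alone. Origin: centre of the underside
Mind the look-alikes: they are no part of the job. What is shaped like the guard but red or turquoise is not meant.

How it is judged:
By the outcome, as a careful person would: the job done as asked, in the order asked, and still so for the second after the job is handed in, with the robot touching nothing.
It also fails if it takes over 48 s, if anything falls off the work surface, if the arm or the gripper's body presses on something with over 40 N, if the wrist force passes 120 N, or if a joint passes its speed limit or range.

## Working session

There is one attempt and no reset: what is moved stays moved. The work goes in short steps, Python scripts to look and compute and a tool call to move; the robot and the scene stay as the last step left them, time stands still between calls to the robot, and variables do not carry over. Pictures are saved under pics/ and viewed, about 8 in all and at most 12, crops included, and the job is handed in when it is done.

Besides the shell and the picture viewer there is one more tool, called as a command line: name --argument value ..., lists and objects as JSON in quotes. step_arm: Moves the arm, as the interface text tells. Its arguments: {"type":"object","properties":{"plan":{"type":"string"},"grip_force":{"type":"number"}},"required":["plan"]}

```bash
mkdir -p pics; cat > h.py <<'E'
import numpy as np, cv2
from rig import readout, cams, workorder, spotter, ctrl
from scipy.spatial.transform import Rotation as R
def cap(n,fn=None):
    ci=cams.camera_info(n); im,d=cams.capture(n)
    if fn: cv2.imwrite('pics/'+fn,im[:,:,::-1])
    return im,d,ci
def cloud(d,ci):
    h,w=d.shape; f=h/2/np.tan(np.radians(ci['vfov'])/2)
    K=np.array([[f,0,ci['cx']],[0,f,ci['cy']],[0,0,1.]])
    g=np.stack(np.meshgrid(np.arange(w),np.arange(h)),-1).reshape(-1,1,2).astype(float)
    u=cv2.undistortPoints(g,K,np.array([ci['k1'],0,0,0.])).reshape(h,w,2)
    P=np.dstack([u*d[...,None],d]); Rm=cv2.Rodrigues(np.array(ci['rvec'],float))[0]
    P=(P-np.array(ci['tvec']).reshape(3))@Rm; P[d<=0]=np.nan
    return P
def st():
    s=readout.sense(); print(s['time_s'],np.round(s['eef_pos'],1),np.round(s['ee_rot'],3),np.round(s['force'],1),s['grip_width'])
    print('tool axes xyz (cols)\n',np.round(R.from_quat(np.roll(s['ee_rot'],-1)).as_matrix(),3))
E
python3 - <<'E'
from h import *
st()
for n in ['scene','top']:
    im,d,ci=cap(n,n+'0.png'); P=cloud(d,ci)
    for t in ['guard','stove']:
        for r in spotter.regions_of(n,t)[:4]:
            p=P[r['pixels']]; print(n,t,round(r['conf'],2),np.round(r['extent']),np.round(np.nanmedian(p,0)),np.round(np.nanpercentile(p,2,0)),np.round(np.nanpercentile(p,98,0)), np.median(im[r['pixels']],0))
a=cv2.imread('pics/scene0.png');b=cv2.imread('pics/top0.png')
cv2.imwrite('pics/both0.png',cv2.resize(np.vstack([a,b]),(448*1,672))[:,:]) if 0 else None
E
```

```text
0.0 [ 184.3 -491.3  230.7] [-0.001  0.984  0.178  0.   ] [0.3 0.  0.3] 0.9961338812094355
tool axes xyz (cols)
 [[ 0.936  0.351 -0.   ]
 [ 0.351 -0.936  0.001]
 [ 0.    -0.001 -1.   ]]
scene guard 0.93 [181. 180.  63.  41.] [ 454. -610.   26.] [ 377. -714.   -2.] [ 556. -499.  109.] [10. 76. 75.]
scene guard 0.64 [273. 171.  61.  50.] [ 193. -402.   18.] [  78. -417.   -2.] [ 294. -304.  109.] [85. 17. 15.]
scene guard 0.56 [276. 237.  75.  49.] [536. -68.  51.] [ 420. -183.   -1.] [568.  23. 109.] [26. 46. 74.]
scene stove 0.83 [218. 305. 149. 107.] [863.  40.  67.] [ 684. -140.    6.] [985. 168.  94.] [177. 187. 191.]
top guard 0.85 [270. 205.  71.  52.] [499. -90.   6.] [ 423. -196.   -1.] [557.  14. 111.] [17. 31. 58.]
top guard 0.79 [353. 274.  37.  26.] [ 250. -366.    6.] [ 202. -413.   -1.] [ 294. -305.  111.] [92. 27. 25.]
top guard 0.59 [415. 210.  71.  58.] [ 471. -594.    5.] [ 383. -692.   -1.] [ 563. -495.  112.] [25. 74. 72.]
top stove 0.98 [246. 115.  93.  94.] [805.  -0.  69.] [ 670. -152.   23.] [966. 149.  96.] [156. 163. 164.]
```

View pics/scene0.png

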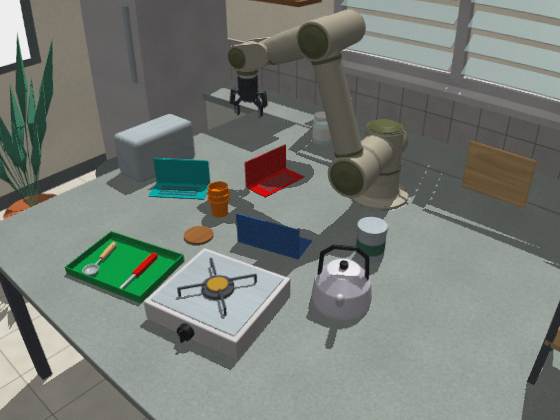

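View pics/top0.png

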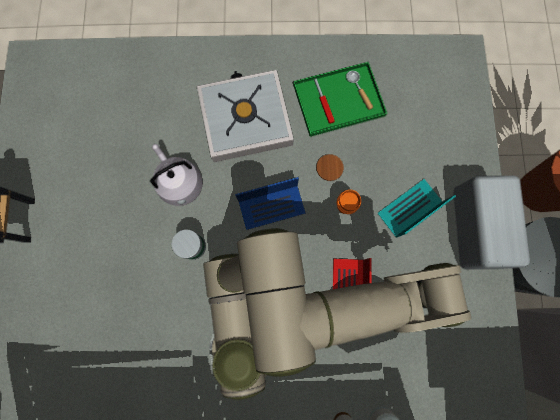

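```bash
python3 - <<'E'
from h import *
def fit(p,name):
    # p in xy; min area rect
    r=cv2.minAreaRect(p.astype(np.float32)); print(name,len(p),np.round(r[0],1),np.round(r[1],1),round(r[2],1)); print(np.round(cv2.boxPoints(r)).tolist())
for n in ['scene','top']:
    im,d,ci=cap(n); P=cloud(d,ci)
    for t,i in [('guard',2 if n=='scene' else 0),('stove',0)]:
        rs=spotter.regions_of(n,t)
        for r in rs:
            p=P[r['pixels']]; p=p[~np.isnan(p[:,0])]; m=np.median(p,0)
            if t=='guard':
                if not(m[0]>400 and m[1]>-300): continue
                fit(p[(p[:,2]>20)&(p[:,2]<106)][:,:2],n+' foot'); q=p[(p[:,2]>40)&(p[:,2]<114)]
                l=cv2.fitLine(q[:,:2].astype(np.float32),cv2.DIST_HUBER,0,.01,.01).ravel();print('line',np.round(l,3),'y',q[:,1].min(),q[:,1].max())
                q=p[p[:,2]<10]; fit(q[:,:2],n+' plate')
            else:
                q=p[(p[:,2]>62)&(p[:,2]<71)]; fit(q[:,:2],n+' stovetop'); 
                for y in range(-140,150,40):
                    s=q[abs(q[:,1]-y)<10]; print(y, np.round(s[:,0].min(),1) if len(s) else None,end=' ')
                print()
E
```

```text
scene foot 1403 [542.  -80.2] [ 18.4 225.6] 15.6
[[503.0, 26.0], [564.0, -191.0], [581.0, -186.0], [520.0, 31.0]]
line [ 2.57000e-01 -9.66000e-01  5.39191e+02 -7.50830e+01] y -190.85182246571665 28.634598519464628
scene plate 290 [468.9 -98.4] [156.5 224.1] 14.2
[[366.0, -9.0], [420.0, -226.0], [572.0, -188.0], [517.0, 29.0]]
scene stovetop 5911 [826.2   2.1] [280.6 301.8] 11.9
[[658.0, 121.0], [720.0, -174.0], [995.0, -117.0], [933.0, 179.0]]
-140 714.7 -100 705.8 -60 697.9 -20 690.0 20 679.2 60 669.2 100 662.2 140 712.5 
top foot 377 [535.6 -81.1] [  6.9 218.1] 15.1
[[504.0, 23.0], [561.0, -187.0], [567.0, -186.0], [511.0, 25.0]]
line [ 2.59000e-01 -9.66000e-01  5.33895e+02 -8.00970e+01] y -186.78472512806718 23.789460419018592
top plate 1704 [498.1 -92.6] [136.5 235.1] 16.7
[[399.0, 0.0], [466.0, -225.0], [597.0, -186.0], [530.0, 40.0]]
top stovetop 3840 [828.7   2.3] [295.3 300.4] 12.2
[[653.0, 118.0], [716.0, -176.0], [1005.0, -113.0], [941.0, 180.0]]
-140 709.0 -100 699.6 -60 690.9 -20 682.7 20 675.7 60 664.5 100 658.5 140 718.1
```

The blue guard is at scene (270,235) and top (270,203). Two look-alikes could be taken for it: the turquoise one at scene (181,180) / top (413,208), and the red one at (273,171) / top (352,272). I'm choosing the blue one, between the window and the stove, and will check it with a close wrist view once above it.

step_arm --plan "41.7 -26.5 0 5.6 0;41.7 -26.5 0 5.6 0;41.7 -26.5 0 5.6 0;41.7 -26.5 0 5.6 0;41.7 -26.5 0 5.6 0;41.7 -26.5 0 5.6 0;41.7 -26.5 0 5.6 0;41.7 -26.5 0 5.6 0;41.7 -26.5 0 5.6 0;41.7 -26.5 0 5.6 0"

```text
time_s: 1.6
eef_pos: [482.8, -94.8, 231.5]
ee_rot: [0.0, 0.991, 0.131, 0.0]
force: [-0.8, -1.9, -0.2]
grip_width: 0.002
```

step_arm --plan "0 0 0 0 0;0 0 0 0 0;0 0 0 0 0"

```text
time_s: 1.9
eef_pos: [481.4, -97.7, 231.3]
ee_rot: [0.0, 0.992, 0.13, -0.0]
force: [0.8, 0.4, 0.4]
grip_width: 0.005
```

```bash
python3 - <<'E'
from h import *
st(); im,d,ci=cap('wrist','w1.png'); P=cloud(d,ci)
print(readout.sense()['joints'])
for r in spotter.regions_of('wrist','guard')[:2]:
    p=P[r['pixels']]; p=p[~np.isnan(p[:,0])]; q=p[(p[:,2]>100)&(p[:,2]<118)]
    print(r['conf'],np.round(r['extent']),len(q))
    if len(q)>20: rr=cv2.minAreaRect(q[:,:2].astype(np.float32)); print(rr)
E
```

```text
1.9 [481.4 -97.7 231.3] [ 0.     0.992  0.13  -0.   ] [0.8 0.4 0.4] 0.004660262495269339
tool axes xyz (cols)
 [[ 0.966  0.257 -0.   ]
 [ 0.257 -0.966 -0.   ]
 [-0.     0.    -1.   ]]
[-4.39774596e-01  2.38210568e-01  1.59597416e+00 -1.64068967e-04
  1.30736058e+00  8.71554504e-01]
0.8 [276. 172. 275. 100.] 2196
((535.1041870117188, -81.97624206542969), (6.058403491973877, 218.83828735351562), 15.003265380859375)
0.59 [393. 354.   9.  17.] 0
```

View pics/w1.png

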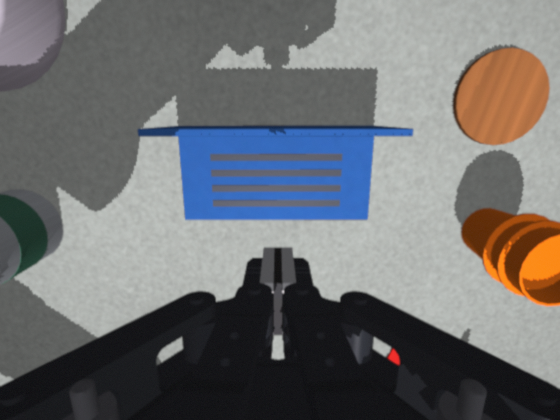

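The wrist view shows the blue guard at (276,172), with four slots. The tin, coaster and cups are clear of it. I'll descend behind the foot and push.

step_arm --plan "0 0 4.9 0 0;0 0 9.8 0 0;0 0 14.6 0 0;2 0 14.6 0 0;3.6 0 14.6 0 0;4.2 0 14.6 0 0;4.8 0 14.6 0 0;5.4 0 14.6 0 0;6 0 14.6 0 0;6.6 0 14.6 0 0"

```text
time_s: 3.0
eef_pos: [545.7, -79.9, 85.4]
ee_rot: [-0.0, 0.992, 0.13, -0.0]
force: [-1.1, -1.1, -0.8]
grip_width: 0.001
```

step_arm --plan "0.6 0 0 0 0;1.2 0 0 0 0;1.8 0 0 0 0;2.4 0 0 0 0;3.0 0 0.3 0 0;3.6 0 0.6 0 0;4.2 0 0.9 0 0;4.8 0 1.2 0 0;5.4 0 1.5 0 0;6.0 0 1.8 0 0"

```text
time_s: 4.0
eef_pos: [603.9, -64.4, 67.0]
ee_rot: [-0.0, 0.991, 0.13, -0.0]
force: [-0.4, 0.9, -0.3]
grip_width: -0.001
```

```bash
python3 - <<'E'
from h import *
st(); im,d,ci=cap('scene'); cv2.imwrite('pics/s2.png',cv2.resize(im[150:350,120:400,::-1],None,fx=2.5,fy=2.5))
E
```

```text
4.0 [603.9 -64.4  67. ] [-0.     0.991  0.13  -0.   ] [-0.4  0.9 -0.3] -0.0007986963297350463
tool axes xyz (cols)
 [[ 0.966  0.258 -0.   ]
 [ 0.258 -0.966  0.   ]
 [-0.    -0.    -1.   ]]
```

View pics/s2.png

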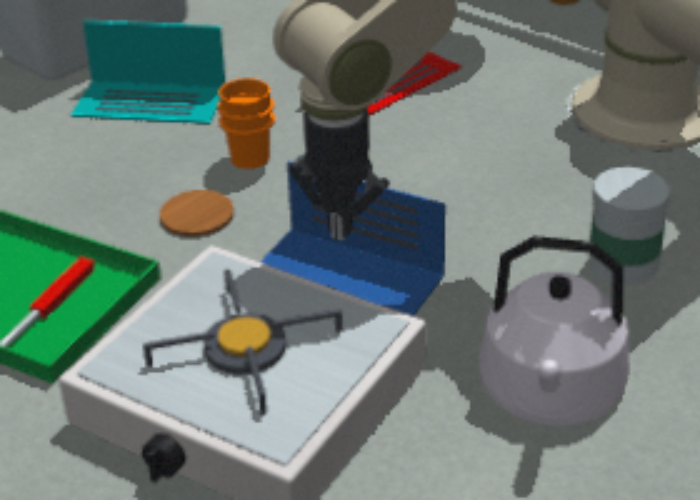

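The guard now stands on its foot; in the crop the plate is upright at (370,215) and the foot lies towards the stove. I'll lift clear, go back and measure.

step_arm --plan "0 0 -5 0 0;0 0 -10 0 0;0 0 -15 0 0;0 0 -17 0 0;-4.8 0 -17 0 0;-9.6 0 -17 0 0;-14 0 -17 0 0;-14 0 -17 0 0;-14 0 -17 0 0"

```text
time_s: 4.95
eef_pos: [468.2, -100.9, 237.9]
ee_rot: [0.0, 0.992, 0.13, 0.001]
force: [0.6, -0.0, 0.1]
grip_width: -0.002
```

```bash
cat > m.py <<'E'
from h import *
import sys
def run(fn):
    st()
    out={}
    for n in ['wrist','top']:
        im,d,ci=cap(n,fn+n+'.png'); P=cloud(d,ci)
        for t in ['guard','stove']:
            for r in spotter.regions_of(n,t)[:4]:
                p=P[r['pixels']]; p=p[~np.isnan(p[:,0])]; m=np.median(p,0)
                if m[1]<-300 or m[0]<400: continue
                if t=='guard':
                    for a,(lo,hi) in dict(top=(103,120),foot=(-4,14)).items():
                        q=p[(p[:,2]>lo)&(p[:,2]<hi)]
                        if len(q)>40:
                            rr=cv2.minAreaRect(q[:,:2].astype(np.float32)); print(n,a,len(q),np.round(rr[0],1),np.round(rr[1],1),round(rr[2],1),np.round(cv2.boxPoints(rr)).tolist())
                else:
                    q=p[(p[:,2]>60)&(p[:,2]<72)]
                    if len(q)<100: continue
                    rr=cv2.minAreaRect(q[:,:2].astype(np.float32)); print(n,'stove',len(q),np.round(rr[0],1),np.round(rr[1],1),round(rr[2],1),np.round(cv2.boxPoints(rr)).tolist())
                    # front edge: min x per y bin
                    e=np.array([[np.percentile(q[abs(q[:,1]-y)<4][:,0],1),y] for y in range(-140,100,8) if (abs(q[:,1]-y)<4).sum()>5])
                    if len(e)>5:
                        c=np.polyfit(e[:,1],e[:,0],1); c=np.polyfit(*(e[abs(np.polyval(c,e[:,1])-e[:,0])<4].T[::-1]),1); print('  edge x at y=-27:',np.polyval(c,-27).round(1),'angle',np.degrees(np.arctan(-c[0])).round(2), e[0],e[-1])
run(sys.argv[1])
E
python3 m.py b
```

```text
4.95 [ 468.2 -100.9  237.9] [0.    0.992 0.13  0.001] [ 0.6 -0.   0.1] -0.00214208652505361
tool axes xyz (cols)
 [[ 0.966  0.257  0.001]
 [ 0.257 -0.966 -0.   ]
 [ 0.001  0.001 -1.   ]]
wrist top 1620 [543.1 -80.1] [  4.  218.8] 14.9 [[513.0, 25.0], [569.0, -186.0], [573.0, -185.0], [517.0, 26.0]]
wrist foot 21187 [593.4 -66.5] [108.6 220.8] 14.9 [[513.0, 26.0], [569.0, -187.0], [674.0, -159.0], [617.0, 54.0]]
top foot 84 [610.8 -62.7] [ 78.  214.9] 16.2 [[543.0, 30.0], [603.0, -177.0], [678.0, -155.0], [618.0, 51.0]]
top top 620 [601.6 238. ] [162.4 119.1] 3.7 [[517.0, 292.0], [524.0, 173.0], [687.0, 184.0], [679.0, 303.0]]
top stove 4414 [833.2   3.1] [304.5 300.5] 12.1 [[653.0, 118.0], [716.0, -176.0], [1014.0, -112.0], [950.0, 182.0]]
  edge x at y=-27: 687.5 angle 12.05 [ 711.54193273 -140.        ] [662.29478078  92.        ]
```

View pics/bwrist.png

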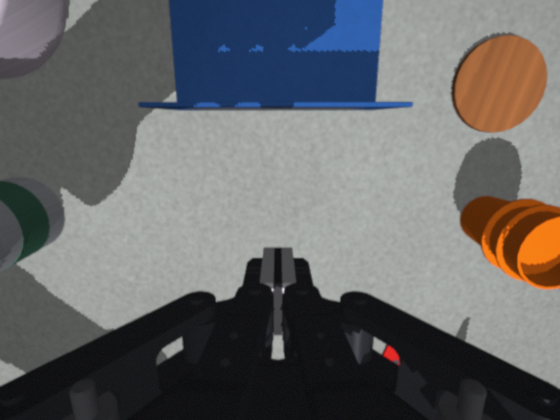

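The wrist view shows the guard upright with its heel line at row 104; it is about 45 mm short, about 15 mm off centre towards -y, and 3° askew. First I'll nudge the end edge of the plate sideways (+y), keeping the gripper body above the plate.

step_arm --plan "3 5 0 0 0;5 10 0 0 0;7 15.4 0 0 0;7 15.4 5 0 0;7 15.4 10 0 0;7 15.4 15 0 0;7 15.4 16 0 0;7 14 16 0 0;7 13 16 0 0;7 12.5 16 0 0"

```text
time_s: 6.25
eef_pos: [569.1, -202.3, 80.2]
ee_rot: [0.001, 0.991, 0.131, 0.002]
force: [0.2, 0.6, 0.4]
grip_width: 0.002
```

step_arm --plan "0 -0.4 0 0 0;0 -0.8 0 0 0;0 -1.2 0 0 0;0 -1.6 0 0 0;0 -2 0 0 0;0 -2 0 0 0"

```text
time_s: 6.85
eef_pos: [563.7, -184.7, 79.1]
ee_rot: [0.001, 0.991, 0.13, 0.001]
force: [0.1, -2.8, 2.6]
grip_width: 0.001
```

```bash
python3 m.py c
```

```text
6.85 [ 563.7 -184.7   79.1] [0.001 0.991 0.13  0.001] [ 0.1 -2.8  2.6] 0.0005786061851141558
tool axes xyz (cols)
 [[ 0.966  0.258  0.003]
 [ 0.258 -0.966 -0.003]
 [ 0.002  0.003 -1.   ]]
wrist top 3873 [ 556.5 -122.8] [ 5.5 97.1] 12.1 [[544.0, -76.0], [564.0, -171.0], [569.0, -170.0], [549.0, -75.0]]
wrist foot 44937 [570.4 -79.3] [172.9 177.1] 11.1 [[469.0, -9.0], [503.0, -183.0], [672.0, -150.0], [638.0, 24.0]]
top foot 715 [587.5 -12.6] [111.6 155.8] 11.6 [[517.0, 52.0], [549.0, -100.0], [658.0, -78.0], [626.0, 75.0]]
top stove 4409 [829.7   2.6] [296.3 300.9] 12.1 [[653.0, 119.0], [716.0, -176.0], [1006.0, -113.0], [943.0, 181.0]]
  edge x at y=-27: 687.2 angle 11.88 [ 722.61010406 -140.        ] [663.43441797  92.        ]
```

step_arm --plan "0 2 0 0 0;0 2 -5 0 0;0 2 -10 0 0;0 2 -15 0 0;0 0 -20 0 0;-1.1 -5 -20 2.9 0;-1.1 -9 -20 2.9 0;-1.1 -12.4 -20 2.9 0;-1.1 -12.4 -20 2.9 0;-1.1 -12.4 -20 2.9 0"

```text
time_s: 8.15
eef_pos: [520.1, -66.3, 277.1]
ee_rot: [-0.0, 0.994, 0.106, -0.0]
force: [0.7, -1.0, 0.1]
grip_width: -0.001
```

```bash
python3 m.py d
```

```text
8.15 [520.1 -66.3 277.1] [-0.     0.994  0.106 -0.   ] [ 0.7 -1.   0.1] -0.0006571473040496097
tool axes xyz (cols)
 [[ 0.978  0.21  -0.001]
 [ 0.21  -0.978  0.001]
 [-0.001 -0.001 -1.   ]]
wrist top 1064 [543.3 -63.2] [  4.1 217.2] 12.2 [[518.0, 43.0], [564.0, -170.0], [568.0, -169.0], [522.0, 43.0]]
wrist foot 16251 [585.1 -46.4] [128.6 238.7] 13.0 [[496.0, 55.0], [549.0, -177.0], [675.0, -148.0], [621.0, 84.0]]
wrist stove 3415 [688.8 -29.6] [  9.9 296.5] 12.1 [[653.0, 114.0], [715.0, -176.0], [725.0, -174.0], [662.0, 116.0]]
  edge x at y=-27: 683.9 angle 11.78 [ 707.70551931 -140.        ] [659.25612347  92.        ]
top foot 230 [595.7 -58.5] [102.5 213.9] 7.6 [[531.0, 41.0], [559.0, -171.0], [661.0, -158.0], [632.0, 54.0]]
top stove 3423 [831.7   3. ] [299.2 301. ] 12.0 [[654.0, 119.0], [717.0, -175.0], [1009.0, -113.0], [947.0, 181.0]]
  edge x at y=-27: 764.4 angle -4.38 [ 733.48265691 -140.        ] [662.91971243  92.        ]
```

View pics/dwrist.png

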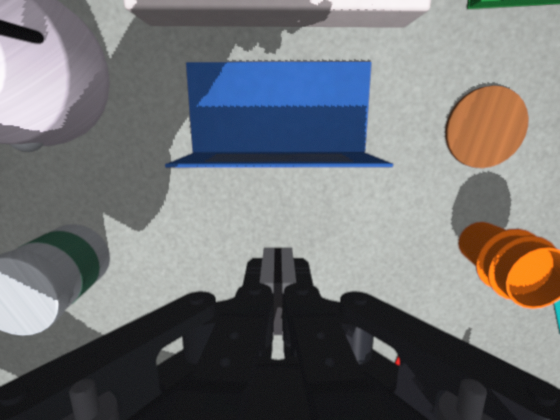

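The wrist view shows the foot end at row 62, columns 188–371, and the stove's base at columns 138–425. It is centred within about 2 mm and parallel within 0.5°, with about 36 mm left to go. Next I'll push from behind, fingers half open, keeping the body above the plate.

step_arm --plan "-4 0.2 0 0 50;-4 0.2 5 0 50;-4 0.2 10 0 50;-4 0.2 15 0 50;-4 0.2 20 0 50;-4 0.2 23.2 0 50;-4 0.2 23.2 0 50;-1 0.2 23.2 0 50;0.5 0.2 23.2 0 50;1 0.2 23.2 0 50"

```text
time_s: 9.45
eef_pos: [531.9, -67.4, 47.6]
ee_rot: [0.001, 0.994, 0.105, 0.001]
force: [-10.9, -2.1, 12.7]
grip_width: 0.499
```

step_arm --plan "0.4 0 0 0 50;0.7 0 0 0 50;1 0 0 0 50;1.3 0 0 0 50;1.6 0 0 0 50;1.9 0 0 0 50;2.2 0 0 0 50;2.5 0 0 0 50;2.8 0 0 0 50;2.8 0 0 0 50"

```text
time_s: 10.45
eef_pos: [558.3, -61.7, 47.6]
ee_rot: [0.001, 0.994, 0.105, 0.001]
force: [-3.9, -0.8, 4.9]
grip_width: 0.499
```

```bash
python3 m.py e; python3 - <<'E'
import cv2,numpy as np
a=cv2.imread('pics/ewrist.png');b=cv2.imread('pics/etop.png')
cv2.imwrite('pics/e2.png',np.vstack([cv2.resize(a[:210],None,fx=1.25,fy=1.25),cv2.resize(b[60:235,180:460],(700,330))]))
E
```

```text
10.45 [558.3 -61.7  47.6] [0.001 0.994 0.105 0.001] [-3.9 -0.8  4.9] 0.4985888305588647
tool axes xyz (cols)
 [[ 0.978  0.209  0.002]
 [ 0.209 -0.978 -0.001]
 [ 0.001  0.001 -1.   ]]
wrist top 12441 [573.  -59.8] [  5.9 169.1] 12.1 [[552.0, 22.0], [588.0, -143.0], [594.0, -142.0], [558.0, 24.0]]
wrist foot 81920 [617.4 -56.6] [131.5 318.2] 10.6 [[523.0, 88.0], [582.0, -225.0], [711.0, -201.0], [653.0, 112.0]]
top foot 122 [624.8 -49.1] [114.3 224.1] 14.0 [[542.0, 46.0], [597.0, -172.0], [707.0, -144.0], [653.0, 73.0]]
top stove 4321 [829.5   2.4] [297.4 300.5] 12.3 [[652.0, 118.0], [716.0, -176.0], [1007.0, -113.0], [943.0, 181.0]]
  edge x at y=-27: 692.3 angle 9.2 [ 710.11954882 -140.        ] [663.15741917  92.        ]
```

View pics/e2.png

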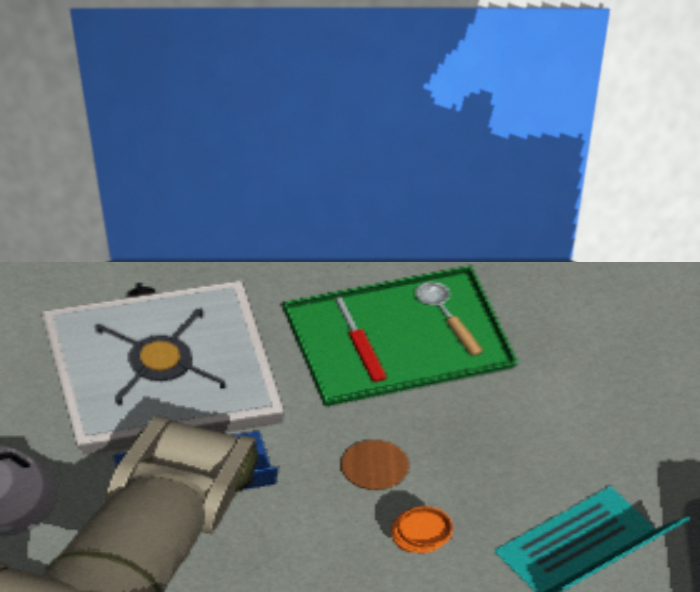

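The upward force of 5 to 13 N suggests part of the gripper was riding on the plate's top edge. I'll back off, lift, remeasure, and push a little higher.

step_arm --plan "-3 0 0 0 25;-5 0 0 0 25;-5 0 -5 0 25;-5 0 -10 0 25;-5 0 -15 0 25;-5 0 -20 0 25;-4 0 -23 0 25;-2 0 -23 0 25;-2 0 -23 0 25;-2 0 -23 0 25"

```text
time_s: 11.75
eef_pos: [537.8, -65.3, 275.8]
ee_rot: [0.0, 0.994, 0.105, 0.0]
force: [-0.1, -0.2, -0.5]
grip_width: 0.251
```

```bash
python3 m.py f
```

```text
11.75 [537.8 -65.3 275.8] [0.    0.994 0.105 0.   ] [-0.1 -0.2 -0.5] 0.2513611865490256
tool axes xyz (cols)
 [[ 0.978  0.209  0.   ]
 [ 0.209 -0.978 -0.   ]
 [-0.     0.    -1.   ]]
wrist stove 9333 [697.2 -27.9] [ 26.8 297.6] 12.1 [[653.0, 115.0], [715.0, -176.0], [741.0, -171.0], [679.0, 120.0]]
  edge x at y=-27: 684.1 angle 11.83 [ 707.73016215 -140.        ] [659.04221735  92.        ]
top foot 176 [625.7 -52.2] [ 97.3 213.9] 4.2 [[569.0, 51.0], [585.0, -162.0], [682.0, -155.0], [666.0, 58.0]]
top stove 3172 [833.6   3.2] [304.4 300.7] 12.1 [[653.0, 118.0], [716.0, -176.0], [1014.0, -112.0], [951.0, 182.0]]
  edge x at y=-27: 777.8 angle 85.96 [ 759.79422731 -140.        ] [689.4391424  92.       ]m.py:24: RankWarning: Polyfit may be poorly conditioned
  c=np.polyfit(e[:,1],e[:,0],1); c=np.polyfit(*(e[abs(np.polyval(c,e[:,1])-e[:,0])<4].T[::-1]),1); print('  edge x at y=-27:',np.polyval(c,-27).round(1),'angle',np.degrees(np.arctan(-c[0])).round(2), e[0],e[-1])
```

View pics/fwrist.png

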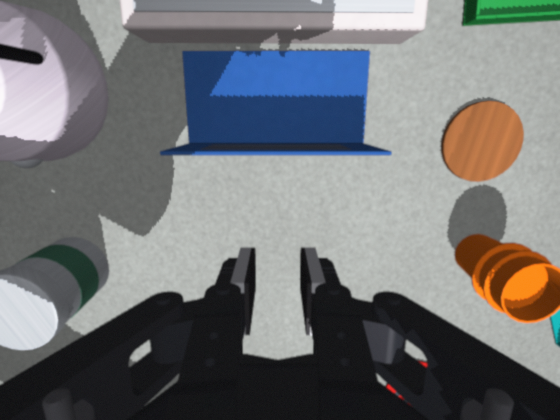

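The guard still stands; its foot end is at row 50 (columns 183–370) and the stove's base at about row 42 (columns 131–410). The network missed the guard here, so I'll use a blue mask.

```bash
cat > b.py <<'E'
from h import *
import sys
st(); im,d,ci=cap('wrist',sys.argv[1]+'.png'); P=cloud(d,ci); I=im.astype(int)
m=(I[...,2]>I[...,0]+25)&(I[...,2]>I[...,1]+15)&(d>0); m[:,430:]=0
x=np.array([.978,.208,0]);y=np.array([-.208,.978,0]);o=np.array([684,-30.5,0]) # stove origin (wrist view)
Q=(P-o)@np.stack([x,y,[0,0,1]],1); q=Q[m]
for a,lo,hi in [('top',103,118),('foot',0,12)]:
    s=q[(q[:,2]>lo)&(q[:,2]<hi)]; r=cv2.minAreaRect(s[:,:2].astype(np.float32)); print(a,len(s),'stove-frame c',np.round(r[0],1),np.round(r[1],1),round(r[2],2),'x',np.percentile(s[:,0],[.5,99.5]).round(1),'y',np.percentile(s[:,1],[.5,99.5]).round(1))
e=[(yy,s[:,0].max().round(1)) for yy in range(-100,101,40) for s in [q[(abs(q[:,1]-yy)<5)&(q[:,2]<12)]] if len(s)]
print('foot end x by y',e)
w=Q.reshape(-1,3); w=w[(w[:,2]>15)&(w[:,2]<55)&(abs(w[:,0])<25)]  # upright side of stove
for yy in range(-130,131,65):
    s=w[abs(w[:,1]-yy)<20]
    if len(s): print('face',yy,len(s),np.median(s[:,0]).round(1),end=' ')
print('face y',np.percentile(w[:,1],[.5,99.5]).round(1) if len(w) else None)
E
python3 b.py g1
```

```text
12.05 [538.  -65.3 275.3] [-0.     0.994  0.105 -0.   ] [-0.2  0.  -0.1] 0.250022715216566
tool axes xyz (cols)
 [[ 0.978  0.209 -0.   ]
 [ 0.209 -0.978  0.   ]
 [-0.    -0.    -1.   ]]
top 1130 stove-frame c [-115.    -2.4] [  4.1 218.8] 0.02 x [-117.  -113.1] y [-110.6  106. ]
foot 16885 stove-frame c [-59.7  -2.7] [107.6 221.7] 0.05 x [-113.4   -7.8] y [-110.9  106.4]
foot end x by y [(-100, np.float64(-5.6)), (-60, np.float64(-5.6)), (-20, np.float64(-5.6)), (20, np.float64(-7.7)), (60, np.float64(-7.7)), (100, np.float64(-7.5))]
face -130 312 0.6 face -65 331 0.7 face 0 338 0.9 face 65 332 1.2 face 130 310 1.5 face y [-288.   247.9]
```

step_arm --plan "-3 0 0 0 40;-3 0 5 0 40;-3 0 10 0 40;-3 0 15 0 40;-3 0 20 0 40;-3 0 21.6 0 40;-3 0 21.6 0 40;0 0 21.6 0 40;1.4 0 21.6 0 40;1.8 0 21.6 0 40"

```text
time_s: 13.1
eef_pos: [557.6, -61.5, 60.9]
ee_rot: [0.001, 0.994, 0.105, 0.001]
force: [-1.4, -0.3, 0.8]
grip_width: 0.401
```

step_arm --plan "0.2 0 0 0 40;0.4 0 0 0 40;0.5 -0.05 0 0 40;0.6 -0.1 0 0 40;0.7 -0.15 0 0 40;0.8 -0.2 0 0 40;0.9 -0.25 0 0 40;1.0 -0.25 0 0 40;1.1 -0.25 0 0 40;1.1 -0.25 0 0 40"

```text
time_s: 14.1
eef_pos: [565.5, -56.5, 59.1]
ee_rot: [-0.0, 0.994, 0.105, -0.001]
force: [-7.6, -1.6, 1.1]
grip_width: 0.398
```

step_arm --plan "0.05 0 0 0 40;0.1 0 0 0 40;0.15 0 0 0 40;0.2 0 0 0 40;0.2 0 0 0 40"

```text
time_s: 14.6
eef_pos: [567.2, -56.2, 59.2]
ee_rot: [-0.0, 0.994, 0.105, -0.001]
force: [-9.7, -2.5, 3.6]
grip_width: 0.398
```

step_arm --plan "-1 0 0 0 40;-4 0 0 0 40;-5 0 -4 0 40;-5 0 -9 0 40;-5 0 -14 0 40;-5 0 -19 0 40;-3 0 -21.6 0 20;-3 0 -21.6 0 20;-3 0 -21.6 0 20;-3 0 -21.6 0 20"

```text
time_s: 15.6
eef_pos: [538.3, -62.4, 273.8]
ee_rot: [-0.001, 0.994, 0.105, -0.001]
force: [-0.3, 0.4, -0.4]
grip_width: 0.201
```

```bash
python3 b.py g2
```

```text
15.6 [538.3 -62.4 273.8] [-0.001  0.994  0.105 -0.001] [-0.3  0.4 -0.4] 0.20067309596342747
tool axes xyz (cols)
 [[ 0.978  0.209 -0.002]
 [ 0.209 -0.978  0.001]
 [-0.002 -0.001 -1.   ]]
top 1082 stove-frame c [-1.072e+02  1.000e-01] [218.9   4.1] 89.75 x [-109.5 -105. ] y [-108.6  108.1]
foot 17334 stove-frame c [-59.3 -19.4] [120.6 258.7] 0.02 x [-105.5    0.7] y [-109.3  108.3]
foot end x by y [(-100, np.float64(0.9)), (-60, np.float64(1.1)), (-20, np.float64(0.8)), (20, np.float64(0.8)), (60, np.float64(0.8)), (100, np.float64(0.8))]
face -130 315 0.6 face -65 337 0.7 face 0 334 0.9 face 65 338 1.2 face 130 308 1.5 face y [-288.4  247.8]
```

View pics/g2.png

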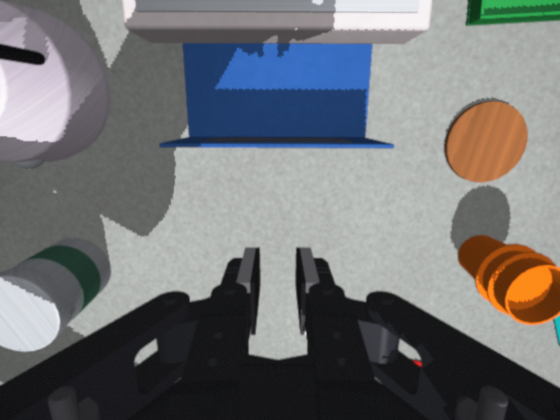

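The foot end is at row 43, flush with the stove side along its whole width. It is centred within about 1 mm and square within about 0.3°. The robot is clear, so I'm handing in.

```bash
python3 -c "
from h import *
print(workorder.finish_job())"
```

```text
the job is handed in; nothing more can be done
None
```

The blue wind guard now stands on its foot, with the foot's end flat against the stove's window side. I tipped it up by pushing its upright foot, nudged it sideways at the plate's end edge, then pushed it from behind until it met the stove. I handed in at 15.6 s.

- **Last check (wrist camera):** the foot's end is level with the stove's side along its whole width, to within about 1 mm. It is off centre by about 0.1 mm by the plate top (0.5 mm by the foot's edges) and square to about 0.3°. The robot was clear of everything, and the push force had risen to about 10 N at the stove.
- **Possible fault:** during the first push from behind, an upward force of 5 to 13 N showed on the tool. Part of the gripper above the fingertips probably rested on the plate's top edge, so that stretch may not have been fingertips only. I backed off and finished the push 13 mm higher. There the upward force was about 1 N while sliding and 3.6 N at the final press. The guard never tipped.
- **Checks that disagreed:** the cameras differ by a few millimetres on where the stove is, so I relied on the wrist camera for the final fit. The network missed the guard once, and I measured it by colour instead.
- **Other things:** I saw no sign that the kettle, cups, tin or coaster moved, but I did not measure their positions.

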